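# Close and lock the filter hatch of the salon's hair-dust collector

## Task

Swing the open filter hatch of the hair-dust collector fully shut, then push its sprung stud in through the receptacle and turn it a quarter turn clockwise so that it locks and stays locked when let go. Push the stud only until you feel it meet the firmer bottom cup: a push of about 12 to 15 newtons is enough, and leaning hard on it would damage the cup; if the stud does not turn easily it is not in far enough, so never force it. Leave the other things on the counter and on the collector where they are.

Things in the scene. Friction and masses are not known exactly. Their poses are not given: they have to be found in the camera images.
- housing: white hair-dust collector, a fixed box 260 (x) x 320 (y) x 100 mm high, turned up to 0.4 rad. Origin: centre of its underside, on the counter; x from the front (robot side) to the back, z up. Its top has a filter well with a black hatch, and a side deck (y below -60 mm) with a small round black dial 12 mm high and an amber jar.
- hatch (a joint): angle of the black hatch (rad): 0 = fully shut, flat on the housing; grows as its front edge rises; starts between 0.35 and 0.8. The hinge is stiff and holds the hatch where it is left; 1 to 3 N on the front part moves it. The plate is 190 mm long, 200 wide, 6 thick; shut, its top face is 106 mm above the counter.
- hatch_hinge (a point): point on the hinge axis (along the housing's y), in the middle of the hatch's width, level with the underside of the shut hatch: 100 mm above the counter, 100 mm behind and 40 mm to the +y side of the housing's origin. Axes as the housing's.
- hatch_edge (a point): middle of the hatch's front (free) edge, on its top face: 192 mm from the hinge axis along the hatch and 6 mm off the hinge plane. Moves and tilts with the hatch.
- stud_grip (a point): centre of the stud's steel wing, an upright bar 40 mm long (point x), 10 thick (y), 24 high (z, out of the hatch), on a round flange 44 mm across and 4 thick. The point is 12 mm above the flange's top and 12 below the wing's top. Fingertips may press on the flange. Unturned, the wing points from the front to the hinge.
- stud_base (a point): where the stud's axis meets the hatch's top face: 155 mm from the hinge axis, in the middle of the hatch's width. Sprung out, the flange's underside is 28 mm and the wing's centre 44 mm above it, on a post 14 mm thick. Moves with the hatch, not with the stud.
- stud_push (a joint): how far the stud is pushed in (m): 0 = sprung out, travel 0.027. Its spring takes 4 N to start and 0.15 N more per mm. With the hatch shut, the cross pin at its foot goes through a slot in a receptacle in the well, whose height is not known and differs from unit to unit: it is through somewhere between 9 and 19 mm; 0.7 mm deeper it meets the bottom cup, felt as a steep rise (12 N per mm).
- stud_turn (a joint): turn of the stud (rad): 0 = unlocked, grows clockwise seen from above, end stop 1.62. A weak spring (under 0.06 N m) turns it back. It turns freely lightly pressed on the cup (9 to 18 N in all); too early, the pin strikes the slot or lands on the plate. Let go beyond about 1.45 it springs out about 4 to 6 mm into a notch and is locked, resting at 1.35 to 1.62 rad, 4 to 16 mm in.
- stud_tip: nose of the stud, a 5 mm pin under the hatch, reaching 2 mm below the cross pin; moves and turns with the stud. Origin: on the stud's axis, level with the hatch's top face when sprung out. More than 15 N between the nose and the bottom cup (about 22 N in all pressed on the stud) damages the cup.
- stud_foot: the cross pin, 20 mm long (along the wing), 5 wide, 2.5 high, 12 to 14.5 mm below this body's origin, which lies on the stud's axis, level with the hatch's top face when sprung out; moves and turns with the stud. Forced with more than 25 N against the receptacle's 6 mm plate (turning before it is through, pushing when turned, pulling when locked), it is damaged.
- rack: wooden test-tube rack, 264 x 70 x 100 mm, beside the collector; origin under its centre; to be left alone
- bowl: small glass bowl, 90 mm across, 40 mm high, beside the collector; origin under its centre; to be left alone
- jar: small amber jar, 44 mm across, 55 mm high, on the collector's side deck; origin under its centre; to be left alone
- comb: black comb, 180 x 26 x 5 mm, lying in front of the collector; origin under its centre; to be left alone
- clip: steel hair clip, 75 x 16 x 12 mm, lying in front of the collector; origin under its centre; to be left alone

How it is judged:
By the outcome, as a careful person would: the job done as asked, in the order asked, and still so for the second after the job is handed in, with the robot touching nothing.
It also fails if it takes over 67 s, if anything falls off the work surface, if the arm or the gripper's body presses on something with over 40 N, if the wrist force passes 120 N, or if a joint passes its speed limit or range.

## Robot

A 6-joint arm with a two-finger parallel gripper is mounted at the origin on the work surface. World frame = base frame: x ahead of the robot, y to its left, z up, the work surface at z = 0. Lengths are in mm, angles in rad, forces in N, time in s.
With the tool pointing down it reaches from about 350 to 975 mm from the base axis. Payload 7.1 kg.
Tool frame: the origin (TCP) lies on the front face of the gripper's body, between the roots of the fingers; the fingertips stand 80 mm ahead of it and the grasp point (between the pads) lies 61 mm ahead of it (env.tips_ahead is the distance from the TCP to the fingertips, in mm); z points along the fingers, y is the direction in which the jaws open and shut (so a half turn about z gives the same grasp; the last joint's range is limited). The gripper opens to 88 mm and grips with 3 to 60 N. Pads are 20 mm wide; open, the fingers measure 115 mm over their backs; the gripper's body (75 mm by 178 mm) begins 61 mm behind the grasp point.
Start: joints at [1.174, 0.423, 1.63, -0, 1.089, -0.019], TCP at [230.516, 580.92, 302.675] pointing down, gripper open.
Joint ranges: [-3, 3], [-0.9, 2.11], [0.09, 2.58], [-1.31, 4.45], [0.11, 2.69], [-2.54, 2.54]. Speed limits (rad/s): [2.39, 2.39, 3.01, 3.14, 3.14, 3.14].

## Interface

Orientations are given as a unit quaternion [x, y, z, w].
In Python, from station import env, set_gripper, viewer, workorder gives the robot as it stands. Calls block until the motion is done:
- env.reach(position, orientation): joint-space move of the TCP to a pose.
- env.move_l(position, rot=None, rate=150, f_stop=None): straight line of the TCP; rot=None keeps the orientation; rate is the mean speed in mm/s. With f_stop (N) it stops when the force on the tool has changed by that much, and returns True; else False.
- env.move_joints(angles): joint-space move.
- set_gripper(opening): finger opening in mm; the grip force is fixed at half the most; returns when the fingers have stopped.
- env.hold(seconds).
- env.ik(position, orientation): joint angles nearest the present ones, or None.
- env.read_state(): the state.
- viewer.camera(name): name is "side" or "top"; returns the picture (400x640x3 uint8, blue, green, red); there is no depth.
- viewer.camera_params(name): a dict with "fx", "fy", "cx", "cy" (pixels), "dist" ([k1, k2, p1, p2, k3] as OpenCV has them; the pictures are not rectified), "pose" (4x4, takes a point from camera to world coordinates). Camera axes: x right, y up, looking along -z (the intrinsics and any distortion apply to the point x, -y, -z); pixel columns grow to the right and rows downward; lengths in mm; the calibration is good to about 2 mm. A picture is of the moment at which its call begins. camera_params takes no time and is no camera call.
A pose or a line that the arm cannot do raises env.IKError and nothing moves.
- workorder.sign_off(): hands the job in, once; it reports no verdict.
The state is a dict: "time_s": time; "qpos": joint angles; "dq": joint speeds; "tau": joint torques, N m; "tool_pos": TCP position; "orientation": TCP orientation; "force": force on the tool from outside, world axes, zero at the start; "wrist_torque": the same for the moment, N m; "width": finger opening in mm.
Only numpy, scipy, OpenCV 4.12 (cv2) and the standard library are available. Lean on these libraries where they do the work, as an engineer would, in place of code of your own. Each camera call takes 0.05 s, during which the arm holds its last target. There are 200 camera calls.

## Working session

There is one attempt and no reset: what is moved stays moved. The work goes in short steps, each a Python script; the robot and the scene stay as the last script left them, time stands still between calls to the robot, and variables do not carry over. Pictures are saved under pics/ and viewed, about 8 in all and at most 12, crops included, and the job is handed in when it is done.

```bash
ls; mkdir -p pics; python3 - <<'E'
from station import env,viewer
import cv2,numpy as np
for n in("top","side"):
    cv2.imwrite(f"pics/{n}0.png",viewer.camera(n)); p=viewer.camera_params(n); print(n,{k:(np.round(v,3).tolist()) for k,v in p.items()})
print(env.read_state()["time_s"],env.read_state()["orientation"])
E
```

```text
pics
top {'fx': 500.761, 'fy': 500.761, 'cx': 326.036, 'cy': 200.263, 'dist': [-0.094, 0.0, 0.0, 0.0, 0.0], 'pose': [[0.013, 0.99, -0.142, 424.861], [-1.0, 0.016, 0.019, 64.22], [0.021, 0.141, 0.99, 1314.807], [0.0, 0.0, 0.0, 1.0]]}
side {'fx': 384.789, 'fy': 384.789, 'cx': 326.26, 'cy': 195.034, 'dist': [-0.091, 0.0, 0.0, 0.0, 0.0], 'pose': [[0.918, 0.22, -0.328, 221.59], [-0.395, 0.483, -0.781, -814.933], [-0.014, 0.847, 0.531, 689.342], [0.0, 0.0, 0.0, 1.0]]}
0.1 [ 1.87777162e-01  9.82211428e-01 -6.56155133e-04 -1.32952935e-04]
```

View pics/top0.png

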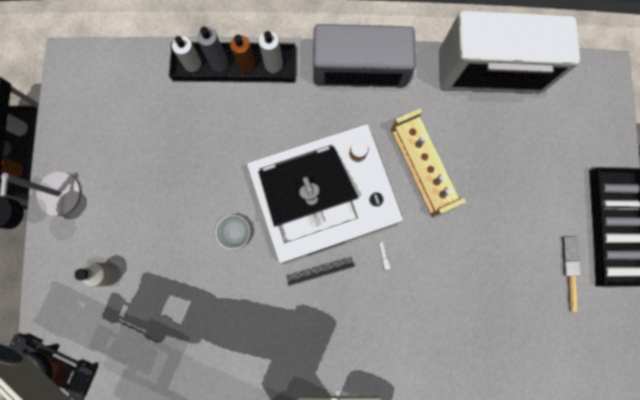

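View pics/side0.png

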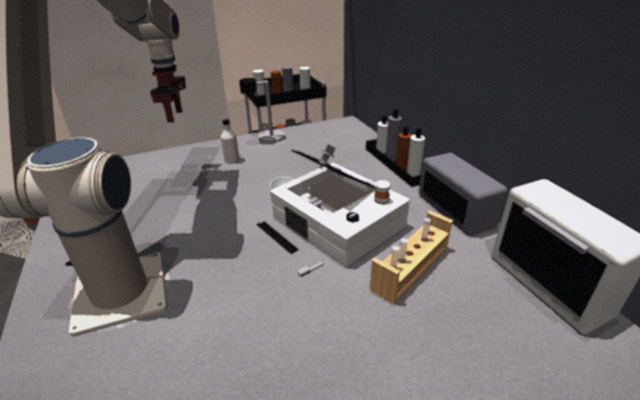

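```bash
cat > h.py <<'E'
from station import env,viewer,set_gripper,workorder
import cv2,numpy as np
P={n:viewer.camera_params(n) for n in("top","side")}
def KD(n):
    p=P[n]; return np.array([[p["fx"],0,p["cx"]],[0,p["fy"],p["cy"]],[0,0,1.]]),np.array(p["dist"],float)
def ray(n,uv):
    K,D=KD(n); T=np.array(P[n]["pose"])
    u=cv2.undistortPoints(np.array(uv,float).reshape(-1,1,2),K,D).reshape(-1,2)
    d=np.c_[u[:,0],-u[:,1],-np.ones(len(u))]@T[:3,:3].T
    return T[:3,3],d/np.linalg.norm(d,axis=1)[:,None]
def onplane(n,uv,z):
    o,d=ray(n,uv); return o+d*((z-o[2])/d[:,2])[:,None]
def proj(n,X):
    K,D=KD(n); T=np.array(P[n]["pose"]); c=(np.atleast_2d(X)-T[:3,3])@T[:3,:3]*[1,-1,-1]
    return cv2.projectPoints(c,np.zeros(3),np.zeros(3),K,D)[0].reshape(-1,2)
E
python3 - <<'E'
from h import *
im=cv2.imread("pics/top0.png"); roi=np.zeros(im.shape[:2],np.uint8); roi[110:275,235:410]=1
hsv=cv2.cvtColor(im,cv2.COLOR_BGR2HSV)
w=((hsv[...,2]>185)&(hsv[...,1]<45)&(roi>0)).astype(np.uint8)
b=((hsv[...,2]<45)&(roi>0)).astype(np.uint8)
def big(m): return max(cv2.findContours(m,cv2.RETR_EXTERNAL,cv2.CHAIN_APPROX_NONE)[0],key=cv2.contourArea)
c=big(w); X=onplane("top",c.reshape(-1,2),100)[:,:2].astype(np.float32)
r=cv2.minAreaRect(X); print("house",r,cv2.boxPoints(r).tolist())
cb=big(b); q=cv2.boxPoints(cv2.minAreaRect(cb)); print("hatchpx",cv2.approxPolyDP(cb,5,True).reshape(-1,2).tolist())
v=cv2.resize(im[110:280,230:420],None,fx=4,fy=4,interpolation=cv2.INTER_CUBIC)
hp=cv2.approxPolyDP(cv2.convexHull(c),4,True).reshape(-1,2); print("hull",hp.tolist(),onplane("top",hp,100).round(0).tolist())
cv2.drawContours(v,[(c-[230,110])*4],-1,(0,0,255),1);cv2.drawContours(v,[(cb-[230,110])*4],-1,(0,255,0),1)
cv2.imwrite("pics/t1.png",v)
s=cv2.imread("pics/side0.png"); cv2.imwrite("pics/s1.png",cv2.resize(s[135:270,255:415],None,fx=5,fy=4.4,interpolation=cv2.INTER_CUBIC)[:600])
E
```

```text
house ((621.1139526367188, 45.8665771484375), (259.4505615234375, 319.3656921386719), 19.73516082763672) [[445.0876770019531, 152.36549377441406], [552.9288940429688, -148.2417755126953], [797.1402587890625, -60.63233947753906], [689.2990112304688, 239.9749298095703]]
hatchpx [[332, 148], [260, 172], [275, 223], [356, 196]]
hull [[367, 124], [402, 219], [280, 262], [247, 164]] [[794.0, -60.0, 100.0], [555.0, -146.0, 100.0], [447.0, 150.0, 100.0], [686.0, 238.0, 100.0]]
```

View pics/t1.png

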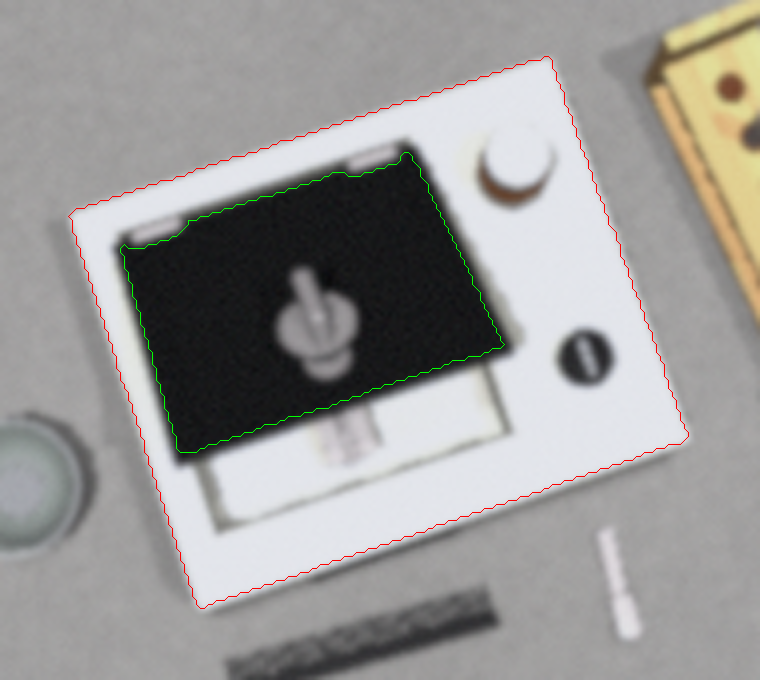

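View pics/s1.png

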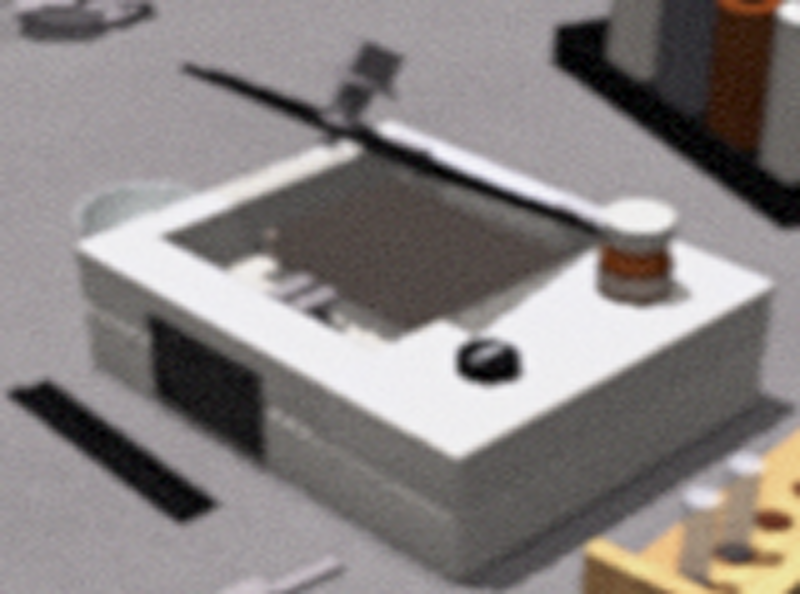

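```bash
cat >> h.py <<'E'
from scipy.spatial.transform import Rotation as R
YAW=np.deg2rad(19.735); C=np.array([621.1,45.87,0]); Rh=R.from_euler("z",YAW)
def W(x,y,z): return C+Rh.apply([x,y,z])          # housing -> world
def hp(r,off,th,y=0): return W(100-r*np.cos(th)+off*np.sin(th),40+y,100+r*np.sin(th)+off*np.cos(th))
def down(a): return (R.from_euler("z",a)*R.from_euler("x",np.pi)).as_quat()  # jaw axis at yaw a+90deg (mod 180)
E
python3 - <<'E'
from h import *
for th in np.arange(.3,.85,.05):
    print(round(th,2),proj("top",[hp(192,6,th,100),hp(192,6,th,-100),hp(155,56,th)]).round(1).tolist(),proj("side",[hp(192,6,th,100),hp(155,56,th)]).round(1).tolist())
print(proj("top",[hp(2,6,0,100),hp(2,6,0,-100)]).round(1).tolist(),"hinge corners; mask 260,172 / 332,148+")
p=hp(155,6,0);print(p,"stud base")
for a in (YAW,YAW+np.pi):
  for d in (0,-1.6):
    q=env.ik(p+[0,0,120],down(a+d)); print(a,d,None if q is None else np.round(q,2))
E
```

```text
0.3 [[278.6, 239.5], [360.5, 211.6], [312.7, 203.0]] [[284.8, 167.5], [320.2, 161.9]]
0.35 [[277.8, 237.9], [360.4, 209.8], [311.9, 200.4]] [[285.5, 164.4], [321.5, 159.2]]
0.4 [[277.0, 236.0], [360.2, 207.7], [311.1, 197.7]] [[286.3, 161.3], [322.9, 156.6]]
0.45 [[276.1, 234.0], [359.9, 205.5], [310.3, 194.9]] [[287.2, 158.2], [324.3, 154.1]]
0.5 [[275.2, 231.7], [359.5, 203.1], [309.4, 192.0]] [[288.3, 155.1], [325.9, 151.6]]
0.55 [[274.2, 229.3], [359.1, 200.5], [308.4, 188.9]] [[289.5, 152.0], [327.5, 149.2]]
0.6 [[273.1, 226.6], [358.6, 197.7], [307.4, 185.7]] [[290.8, 148.9], [329.2, 146.8]]
0.65 [[272.0, 223.8], [358.0, 194.7], [306.4, 182.5]] [[292.3, 145.9], [331.0, 144.6]]
0.7 [[270.8, 220.8], [357.3, 191.5], [305.3, 179.1]] [[293.8, 143.0], [332.8, 142.5]]
0.75 [[269.6, 217.6], [356.6, 188.2], [304.2, 175.7]] [[295.4, 140.1], [334.6, 140.4]]
0.8 [[268.3, 214.2], [355.7, 184.7], [303.1, 172.2]] [[297.2, 137.3], [336.5, 138.5]]
[[257.4, 171.7], [334.2, 146.2]] hinge corners; mask 260,172 / 332,148+
[555.823643    64.94871108 106.        ] stud base
0.34444072788108093 0 [ 0.1   0.43  1.83 -0.    0.88  1.32]
0.34444072788108093 -1.6 None
3.486033381470874 0 [ 0.1   0.43  1.83  0.    0.88 -1.82]
3.486033381470874 -1.6 [ 0.1   0.43  1.83 -0.    0.88 -0.22]
```

```bash
python3 - <<'E'
from h import *
Q=down(YAW+np.pi)
t=env.read_state()["tool_pos"]; 
env.reach([t[0],t[1],400],Q)
p=hp(160,6,.66); env.reach([p[0],p[1],400],Q)
env.move_l(p+[0,0,83],rate=150,f_stop=8)
for th in np.linspace(.6,0.02,8):
    hit=env.move_l(hp(160,6,th)+[0,0,80],rate=60,f_stop=15); s=env.read_state()
    print(round(th,2),hit,s["force"].round(1) if hasattr(s["force"],"round") else s["force"])
hit=env.move_l(hp(160,6,0)+[0,0,74],rate=15,f_stop=8); s=env.read_state(); print(hit,s["tool_pos"],s["force"],s["time_s"])
E
```

```text
0.6 False [-0.4 -0.7 -0.6]
0.52 False [-0.2 -0.5 -0.7]
0.43 False [ 0.4 -0.4 -0.3]
0.35 False [-0.2 -0.3  0.8]
0.27 False [-0.5 -0.3  0.3]
0.19 False [-0.4 -0.2 -0.8]
0.1 False [ 0.3 -0.2 -0.3]
0.02 False [-0.5 -0.1 -0. ]
True [551.44067561  63.30707157 186.29001858] [-1.96147534  0.47454639  6.49035998] 7.2917
```

```bash
python3 - <<'E'
from h import *
p=hp(160,6,0)
hit=env.move_l(p+[0,0,76],rate=15,f_stop=6); s=env.read_state(); print(hit,s["tool_pos"],s["force"])
env.move_l(p+[0,0,230],rate=150); 
t=env.read_state()["tool_pos"]; env.reach(np.array([t[0]-130,t[1]+230,340]),down(YAW+np.pi))
cv2.imwrite("pics/top2.png",viewer.camera("top"));cv2.imwrite("pics/side2.png",viewer.camera("side"))
print(env.read_state()["time_s"])
a=cv2.imread("pics/top2.png")[110:280,230:420];b=cv2.imread("pics/side2.png")[135:265,265:410]
k=lambda i,w,h:cv2.resize(i,(w,h),interpolation=cv2.INTER_CUBIC)
cv2.imwrite("pics/c2.png",np.hstack([k(a,400,358),k(b,399,358)]))
print(proj("top",[hp(192,6,0,100),hp(192,6,0,-100),hp(155,56,0)]).round(1).tolist())
E
```

```text
True [551.46162941  63.29075131 186.23437575] [-2.04121965  0.4558613   8.48460026]
9.7917
[[281.7, 245.1], [359.9, 218.3], [316.0, 215.0]]
```

View pics/c2.png

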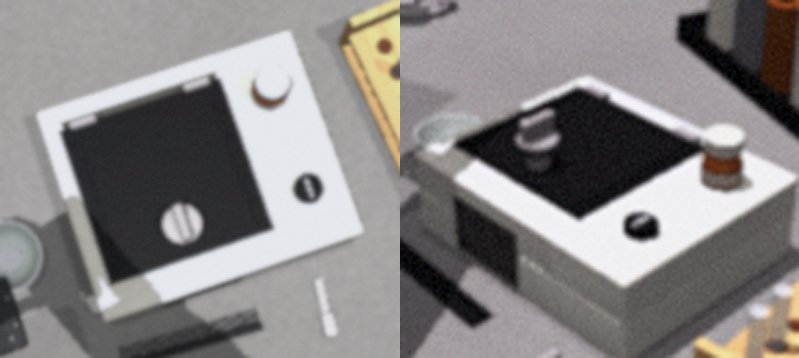

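```bash
python3 - <<'E'
from h import *
for n,tag in(("top","top2"),("side","side2")):
    im=cv2.imread(f"pics/{tag}.png"); v=cv2.cvtColor(im,cv2.COLOR_BGR2GRAY)
    hatch=cv2.fillConvexPoly(np.zeros_like(v),proj(n,[hp(185,6,0,93),hp(185,6,0,-93),hp(20,6,0,-93),hp(20,6,0,93)]).astype(int),255)
    fl=proj(n,[W(-55+22*np.cos(a),40+22*np.sin(a),z) for a in np.linspace(0,6.28,40) for z in ((138,134,162) if n=="side" else (138,))])
    m=((v>75)&(hatch>0)).astype(np.uint8)
    c=max(cv2.findContours(m,cv2.RETR_EXTERNAL,cv2.CHAIN_APPROX_NONE)[0],key=cv2.contourArea)
    print(n,"bbox",cv2.boundingRect(c),"pred bbox",fl.min(0).round(1),fl.max(0).round(1))
    (u,vv),r=cv2.minEnclosingCircle(c); M=cv2.moments(c); g=[M["m10"]/M["m00"],M["m01"]/M["m00"]]
    print("circle",u,vv,r,"centroid",g, onplane(n,[[u,vv],g],138).round(1).tolist(),"expected",hp(155,6,0).round(1), proj(n,[W(-55,40,138),W(-55,40,162)]).round(1).tolist())
im=cv2.imread("pics/side2.png"); cv2.imwrite("pics/s3.png",cv2.resize(im[160:215,290:350],None,fx=10,fy=10,interpolation=cv2.INTER_CUBIC))
E
```

```text
top bbox (306, 206, 21, 21) pred bbox [306.7 206.6] [325.3 225.1]
circle 316.0714416503906 215.92857360839844 10.39288330078125 centroid [316.0467741935484, 215.95645161290324] [[555.5, 64.8, 138.0], [555.5, 64.9, 138.0]] expected [555.8  64.9 106. ] [[316.0, 215.8], [316.0, 214.7]]
side bbox (307, 183, 16, 7) pred bbox [306.4 172.7] [322.3 189.1]
circle 314.5 185.5 7.648629188537598 centroid [314.99710144927536, 186.3014492753623] [[552.4, 56.4, 138.0], [552.1, 51.8, 138.0]] expected [555.8  64.9 106. ] [[314.5, 183.9], [314.2, 176.5]]
```

View pics/s3.png

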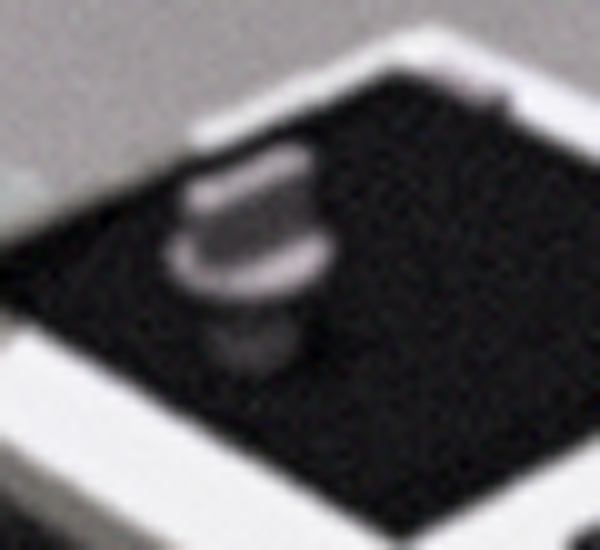

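```bash
python3 - <<'E'
from h import *
Q=down(YAW+np.pi); S=np.array([555.7,64.9,0])
set_gripper(22)
env.reach(S+[0,0,300],Q)
print(env.move_l(S+[0,0,222],rate=120,f_stop=6))
f0=np.array(env.read_state()["force"])
print(env.move_l(S+[0,0,212],rate=8,f_stop=3)); s=env.read_state(); print(s["tool_pos"],s["force"],f0)
z=s["tool_pos"][2]
env.move_l(S+[0,0,z+0.3],rate=10)
set_gripper(5); env.hold(.2); s=env.read_state(); print("grip",s["width"],s["force"],s["wrist_torque"],s["tool_pos"],s["time_s"])
E
```

```text
False
True
[555.74907774  64.88253296 217.195398  ] [ 0.14882885 -0.09957655  3.60811826] [0.62246273 0.03944904 0.40886038]
grip 9.921101624998128 [ 0.03586721 -1.24973902  3.37517099] [-0.28249426 -0.10911003  0.02459991] [555.798694    64.80616245 217.536442  ] 14.2417
```

```bash
python3 - <<'E'
from h import *
s=env.read_state(); t=np.array(s["tool_pos"]); z0=217.7; xy=np.array([555.7,64.9,0])
print(env.move_l(xy+[0,0,z0-8.5],rate=12,f_stop=8)); s=env.read_state(); print(z0-s["tool_pos"][2],s["force"])
if z0-s["tool_pos"][2]>8:
    print(env.move_l(xy+[0,0,z0-21],rate=4,f_stop=12.5-s["force"][2])); s=env.read_state(); print(z0-s["tool_pos"][2],s["force"],s["wrist_torque"],s["time_s"])
    env.hold(.2); s=env.read_state(); print(z0-s["tool_pos"][2],s["force"])
E
```

```text
False
8.441715834084931 [ 1.28719334 -3.41111437  4.42187685]
True
18.554584046734306 [-1.68293381 -1.17496198  9.28967731] [-0.1219025   0.43722259 -0.04488247] 17.4833
18.508599272054965 [-2.56995048 -1.05563862  8.26022011]
```

```bash
python3 - <<'E'
from h import *
xy=np.array([555.7,64.9,0]); z0=217.7
def F(): 
    fs=[]
    for _ in range(4): env.hold(.03); fs.append(env.read_state()["force"])
    return np.mean(fs,0)
z=env.read_state()["tool_pos"][2]
for i in range(8):
    f=F(); print(round(z0-z,2),round(z0-env.read_state()["tool_pos"][2],2),f.round(1))
    if f[2]>11.5: break
    z-=0.2; env.move_l(xy+[0,0,z],rate=6)
print(env.read_state()["time_s"])
E
```

```text
18.51 18.48 [-1.6 -1.2  8.5]
18.71 18.43 [ 0.6 -3.5  8.3]
18.91 18.54 [-0.3 -3.7  9.1]
19.11 18.67 [-0.5 -3.9 10.1]
19.31 18.79 [-0.4 -3.8 10.8]
19.51 18.86 [-0.8 -3.7 11.8]
19.8333
```

```bash
python3 - <<'E'
from h import *
xy=np.array([555.7,64.9,0]); z=217.7-19.55
for a in (.1,.2,.4,.6,.8,1.0,1.2,1.4,1.5,1.58):
    env.move_l(xy+[0,0,z],rot=down(YAW+np.pi-a),rate=20)
    env.hold(.05); s=env.read_state(); f=np.array(s["force"]); m=np.array(s["wrist_torque"])
    print(a,f.round(1),m.round(2),round(217.7-s["tool_pos"][2],2),round(s["time_s"],2))
    if abs(m[2])>.3 or not 8<f[2]<18 or np.hypot(*f[:2])>12: print("stop"); break
E
```

```text
0.1 [ 0.  -4.1 11.6] [-0.69  0.1   0.03] 18.88 20.13
0.2 [-0.  -3.8 11.3] [-0.66  0.13  0.  ] 18.86 20.43
0.4 [-0.2 -3.1 11.3] [-0.66  0.04 -0.03] 18.85 20.83
0.6 [-0.5 -3.5 12.7] [-0.63  0.16 -0.05] 18.85 21.23
0.8 [ 0.5 -2.8 11.6] [-0.52  0.12  0.08] 18.84 21.63
1.0 [-0.1 -2.6 11.1] [-0.49  0.08 -0.05] 18.82 22.03
1.2 [-0.4 -2.  10.5] [-0.41  0.09  0.01] 18.82 22.43
1.4 [ 0.5 -1.7 10.8] [-0.46  0.    0.05] 18.82 22.83
1.5 [ 0.2 -1.5 11.5] [-0.39  0.01  0.03] 18.82 23.13
1.58 [-0.5 -2.8 11.3] [-0.43  0.04  0.01] 18.8 23.43
```

```bash
python3 - <<'E'
from h import *
xy=np.array([555.7,64.9,0]); z=217.7-19.55
for i in range(16):
    z+=.5; env.move_l(xy+[0,0,z],rate=10); env.hold(.05); s=env.read_state(); f=np.array(s["force"])
    print(round(217.7-s["tool_pos"][2],2),f.round(1),np.round(s["wrist_torque"][2],2))
    if f[2]<2.5: break
set_gripper(24); env.hold(.3); s=env.read_state(); print("open",s["force"],s["tool_pos"],s["time_s"])
E
```

```text
18.54 [ 1.1 -1.4  8.9] 0.07
18.24 [ 1.2 -1.1  6.1] 0.06
17.86 [ 2.3 -2.1  5. ] 0.03
17.37 [ 2.  -1.4  6.1] 0.06
16.88 [ 1.4 -2.2  5.8] 0.04
16.39 [ 2.2 -2.2  5.2] 0.1
15.87 [ 1.9 -0.8  4.9] 0.03
15.4 [ 2.  -1.4  5.3] 0.07
14.92 [ 2.1 -0.9  5.2] 0.05
14.4 [ 1.9 -1.6  5.5] 0.05
13.88 [ 2.7 -1.6  5.2] 0.04
13.41 [2.4 0.7 4.7] 0.06
13.35 [ 5.5  2.4 -2. ] 0.03
open [-0.66620542  0.32060362 -0.25663834] [555.79251345  64.89299796 204.50067266] 28.0917
```

```bash
python3 - <<'E'
from h import *
env.move_l([555.7,64.9,330],rate=120)
env.reach([425,295,340],down(YAW+np.pi-1.58))
cv2.imwrite("pics/top4.png",viewer.camera("top"));cv2.imwrite("pics/side4.png",viewer.camera("side"))
print(env.read_state()["time_s"])
a=cv2.imread("pics/top4.png")[110:280,230:420];b=cv2.imread("pics/side4.png")[135:265,265:410]
k=lambda i,w,h:cv2.resize(i,(w,h),interpolation=cv2.INTER_CUBIC)
cv2.imwrite("pics/c4.png",np.hstack([k(a,400,358),k(b,399,358)]))
A=cv2.absdiff(cv2.imread("pics/top4.png"),cv2.imread("pics/top0.png"))
E
```

```text
30.4167
```

View pics/c4.png

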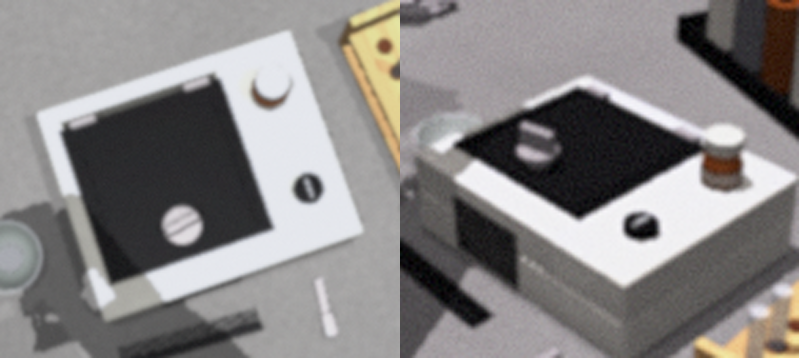

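```bash
python3 - <<'E'
from h import *
def crop(n,tag,s,x0,x1,y0,y1): return cv2.resize(cv2.imread(f"pics/{tag}.png")[y0:y1,x0:x1],None,fx=s,fy=s,interpolation=cv2.INTER_CUBIC)
a=crop("top","top2",14,302,330,202,230); b=crop("top","top4",14,302,330,202,230)
cv2.imwrite("pics/c5.png",np.hstack([a,b]))
for z,tag in((138,"top2"),(124.6,"top4")):  # dark stripes beside/along wing -> direction by second moments inside the flange
    g=cv2.GaussianBlur(cv2.cvtColor(cv2.imread(f"pics/{tag}.png"),cv2.COLOR_BGR2GRAY),(0,0),.6).astype(float)
    c=proj("top",[W(-55,40,z)])[0]; yy,xx=np.mgrid[:400,:640]; m=np.hypot(xx-c[0],yy-c[1])<7
    w=np.where(m,np.clip(np.median(g[m])-g,0,None),0); pts=np.c_[xx[m],yy[m]]; X=onplane("top",pts,z)[:,:2]; ww=w[m]
    mu=(X*ww[:,None]).sum(0)/ww.sum(); Cv=((X-mu)*ww[:,None]).T@(X-mu); e,v=np.linalg.eigh(Cv); d=v[:,1]
    print(tag,"wing turn cw rad (mod pi)",(YAW-np.arctan2(d[1],d[0]))%np.pi,e)
E
```

```text
top2 wing turn cw rad (mod pi) 0.014075491721682543 [27046.78041905 92095.9615953 ]
top4 wing turn cw rad (mod pi) 1.2878880932831178 [25506.01877004 88229.1353586 ]
```

View pics/c5.png

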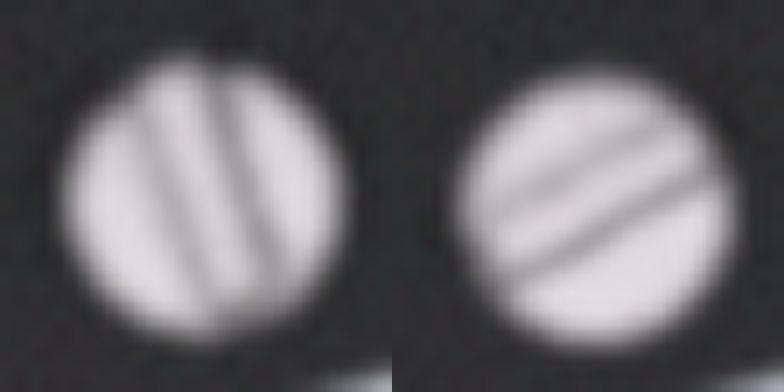

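```bash
python3 - <<'E'
from h import *
for tag,z,(p,q) in(("top2",138,((215,80),(275,265))),("top4",124.6,((535-392,265),(690-392,188))),("top4",146,((510-392,203),(650-392,135)))):
    g=cv2.resize(cv2.cvtColor(cv2.imread(f"pics/{tag}.png"),cv2.COLOR_BGR2GRAY)[202:230,302:330],None,fx=14,fy=14,interpolation=cv2.INTER_CUBIC).astype(float)
    p,q=np.array(p,float),np.array(q,float); n=np.array([-(q-p)[1],(q-p)[0]])/np.linalg.norm(q-p); o=np.arange(-20,21)
    pts=[]
    for t in np.linspace(0,1,40):
        L=(p+t*(q-p))+o[:,None]*n; val=g[L[:,1].round().astype(int),L[:,0].round().astype(int)]; pts.append(L[val.argmin()])
    uv=(np.array(pts)+.5)/14-.5+[302,202]; X=onplane("top",uv,z)[:,:2].astype(np.float32)
    d=cv2.fitLine(X,cv2.DIST_HUBER,0,.01,.01).ravel()[:2]; print(tag,(YAW-np.arctan2(d[1],d[0]))%np.pi)
E
```

```text
top2 0.03356930559027893
top4 1.3762151295458147
top4 1.4037174279009172
```

```bash
python3 -c "
from station import *
print(env.read_state()['force'],env.read_state()['time_s']);print(workorder.sign_off())"
```

```text
[-0.36608413  0.67432065  0.63121843] 30.4167
the job is handed in; nothing more can be done
None
```

The hatch is shut and its stud is locked. I handed the job in at 30.4 s on the robot's clock, with the gripper clear of everything.

- **Hatch:** I swung it shut from about 0.6 rad with the open fingertips either side of the stud. They stopped firmly at 106.3 mm, against 106 mm for a fully shut hatch, and the pictures show it flat.
- **Push:** The firm rise of the cup began about 18.5 mm in. I pushed on to 18.9 mm, where the total force read about 12 N.
- **Turn:** It turned to 1.58 rad without resistance; the wrist moment about the stud's axis stayed below 0.1 N m. The highest push I read was 12.7 N.
- **Lock:** Easing off, the stud came out about 5.4 mm and stopped at 13.4 mm in. It held against a pull of about 2 N there, then I let go.

**Last checks:** The final picture shows the hatch still flat. The jar, dial, bowl, comb and clip look unmoved by eye; I only saw the edge of the rack and did not measure any of them.

**A disagreement on the final turn angle:** Fitting lines to the wing's edges gave 1.38 and 1.40 rad, inside the 1.35 to 1.62 locked range but near its low end. A cruder estimate from the same picture gave 1.29 rad, below the range. I trusted the line fits because the stop at 13.4 mm matches the stud sitting in its notch. I did not test the lock beyond that light pull.

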